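# Roll the slats home in a serving board and raise its carry handle

### The job

Take the sprung hand roller from its stand and roll it along the serving board with steady, moderate downward pressure until all five loose bamboo slats are pushed fully home; press them only with the roller, never with the fingers, and do not slam it. Then put the roller back standing upright on its stand and let go, and after that swing the board's carry handle up from flat and over, until it rests by itself against its stop just past upright. Leave the lunchbox, jar, bowl and spoon where they are.

Things in the scene. Friction and masses are not known exactly. Their poses are not given: they have to be found in the camera images.
- board: Fixed serving board of brown wood, 130 mm (its x) by 204 mm (its y, long axis), rim 20 mm high. Origin at the middle of its underside, on the table; z up. Five light bamboo slats lie side by side in it, each 110 mm (x) by 31.5 mm (y), centred at y = -66, -33, 0, 33, 66 mm. Slat tops are 23.5 mm above the table when proud, 20.5 mm when home. Handle arms lie at x = +-76 mm, 12 mm high.
- stand: Low fixed stand left or right of the board, 136 mm (its x) by 66 mm (its y). Origin at the middle of its underside. Two ledges, tops 16 mm high, at x = 41 to 68 mm either side; the 82 mm gap between has its floor at 4 mm. The roller's feet stand on the ledges, drum hanging free in the gap, drum axis along the stand's x; parked, the roller's origin is 24 mm above the stand's.
- roller: Hand roller, 0.46 kg. Origin at the middle of the drum's axle; x along the drum axis (both ways alike), z up. Wooden drum, radius 18 mm, 72 mm long, in a steel yoke 112 mm (x) by 50 mm (y) over its feet. Feet at x = 41 to 56 mm either side, undersides 8 mm below the origin (10 mm above the drum's lowest line). Yoke's top plate 92 x 34 mm, its top 36 mm above the origin; grip block above.
- roller_grip (a point): Middle of the roller's dark wooden grip block, 46 mm (x) by 28 mm (y) by 50 mm high; 77 mm above the drum axle when the spring is not pressed, so the block spans 52 to 102 mm above the axle. Axes as the roller's. The block slides on a spring guide above the yoke.
- plunger (a joint): How far the grip block is pressed down towards the roller's yoke, m: 0 released, 0.014 at the hard stop. Moves from about 6 N on, then 0.6 N more per mm: 8 to 10 mm of press puts about 11 to 12 N on the drum.
- drum (a joint): Turn of the roller's drum in its yoke, rad; 0 at the start, about 55 rad per metre rolled.
- bail_grip (a point): Middle of the carry handle's round dark wooden grip, 14 mm thick, 70 mm long along the board's x. The handle is a U of 7 mm steel rod hinged at the middle of the board's long sides, about a line along the board's x, 12 mm above its origin. The grip is 142 mm from that line: flat it is at board y = -142 mm, 12 mm above the table; at its stop y = +32 mm, 150 mm.
- bail (a joint): Carry handle angle, rad: 0 lying flat beyond the board's -y end, 1.57 upright, 1.80 at its stop, where it leans towards the board's +y end. The hinge is nearly free: let go before upright it falls back flat, past upright it drops on to its stop and stays there. Mass 0.14 kg.
- lunchbox: Purple lunchbox, 146 x 91 x 53 mm, standing on the other side of the board from the stand. Origin at the middle of its underside. Leave alone.
- jar: Closed glass jar, 72 mm across, 100 mm high, beyond the board. Origin at the middle of its underside. Leave alone.
- bowl: White ceramic bowl, 120 mm across, 55 mm high, beyond the board. Origin at the middle of its underside. Leave alone.
- spoon: Bamboo spoon 200 mm long, lying beyond the board. Leave alone.
- slat1 (a joint): How far slat 1 (centred at board y = -66 mm) is pressed, m: 0 proud, 0.003 home (its stop). A tight push fit: moves down only under more than about 5 N, and stays where it is pushed.
- slat2 (a joint): How far slat 2 (centred at board y = -33 mm) is pressed, m: 0 proud, 0.003 home (its stop). A tight push fit: moves down only under more than about 5 N, and stays where it is pushed.
- slat3 (a joint): How far slat 3 (centred at board y = 0 mm) is pressed, m: 0 proud, 0.003 home (its stop). A tight push fit: moves down only under more than about 5 N, and stays where it is pushed.
- slat4 (a joint): How far slat 4 (centred at board y = 33 mm) is pressed, m: 0 proud, 0.003 home (its stop). A tight push fit: moves down only under more than about 5 N, and stays where it is pushed.
- slat5 (a joint): How far slat 5 (centred at board y = 66 mm) is pressed, m: 0 proud, 0.003 home (its stop). A tight push fit: moves down only under more than about 5 N, and stays where it is pushed.
There are look-alikes about, which are no part of the job. Leave any green or pink look-alike of the roller alone.

How it is judged:
On the way, in this order (a step that is already met when the one before it is completed fails the run):
1. the roller is lifted off its stand in the fingers (z of roller in the frame of stand above 0.045 m and contact force between roller and the fingers above 2 N), for 0.1 s.
2. the roller has rolled on the board: its drum has turned at least 2.5 rad and presses on the board (contact force between roller and board above 2 N and (value of joint drum above 2.5 rad or value of joint drum below -2.5 rad)).
3. all five slats are home (pressed at least 2.2 of 3 mm) (value of joint each of slat1, slat2, slat3, slat4, slat5 above 0.0022 m), for 0.2 s.
4. the roller stands upright on its stand, released (z of roller in the frame of stand between 0.02 and 0.028 m and horizontal distance between roller and stand below 0.03 m and angle between roller's own z axis and vertical below 0.1 rad and angle between the x axis of roller and the x axis of stand, either way round below 0.35 rad and contact force between roller and stand above 1 N and contact force between roller and the fingers below 0.1 N), for 0.2 s.
5. the carry handle is up at its stop (over 1.72 rad) (value of joint bail above 1.72 rad), for 0.2 s.
At the end, for the whole second after the job is handed in: All five slats pressed at least 2.2 of 3 mm; roller at rest on the stand's ledges, within 30 mm of the stand's middle, upright within 0.1 rad, drum axis along the stand within 0.35 rad, released; carry handle over 1.72 rad and at rest; lunchbox, jar, bowl and spoon not moved more than 30 mm (all of step 3 and all of step 4 and linear speed of roller below 0.02 m/s and value of joint bail above 1.72 rad and velocity of joint bail below 0.05 rad/s); the robot touches nothing.
It fails at once if a bystander (lunchbox, jar, bowl, spoon) moved more than 30 mm (distance of any of lunchbox, jar, bowl, spoon from where it was at the start of the episode above 0.03 m).
It fails at once if the roller is pressed on the board with more than 50 N (contact force between roller and board above 50 N).
It fails at once if the fingers press on a slat (over 2 N) (contact force between the fingers and slat1 above 2 N or contact force between the fingers and slat2 above 2 N or contact force between the fingers and slat3 above 2 N or contact force between the fingers and slat4 above 2 N or contact force between the fingers and slat5 above 2 N).
It also fails if it takes over 69 s, if anything falls off the work surface, if the arm or the gripper's body presses on something with over 40 N, if the wrist force passes 120 N, or if a joint passes its speed limit or range.

### The arm

A 6-joint arm with a two-finger parallel gripper is mounted at the origin on the work surface. World frame = base frame: x ahead of the robot, y to its left, z up, the work surface at z = 0. Lengths are in m, angles in rad, forces in N, time in s.
With the tool pointing down it reaches from about 0.425 to 0.95 m from the base axis. Payload 3.5 kg.
Tool frame: the origin (TCP) lies where the fingers leave the gripper's body, on its centre line; the fingertips stand robot.finger_overhang ahead of it and the grasp point (between the pads) lies 54 mm ahead of it (robot.finger_overhang is the distance from the TCP to the fingertips, in m); z points along the fingers, y is the direction in which the jaws open and shut (so a half turn about z gives the same grasp; the last joint's range is limited). The gripper opens to 85 mm and grips with 20 to 120 N. Pads are 22 mm wide; open, the fingers measure 114 mm over their backs; the gripper's body (76 mm by 85 mm) begins 54 mm behind the grasp point. The pads swing forward as they close: fully open they stand 13 mm farther back than shut.
Start: joints at [-1.428, 0.286, 1.577, -0, 1.279, -0.15], TCP at [0.195, -0.646, 0.304] pointing down, gripper open.
Joint ranges: [-2.77, 2.77], [-0.9, 2.22], [0.21, 2.48], [-1.53, 4.67], [0.24, 2.81], [-2.84, 2.84]. Speed limits (rad/s): [2.79, 2.79, 3.14, 3.14, 3.14, 3.14].

### API

Orientations are given as a unit quaternion [w, x, y, z].
In Python, from cell import robot gives the robot as it stands.
- The arm moves only by the tool jog_arm, never from a script. Its arguments are lists of equal length, an entry for each row: "dr": the turn, a rotation vector about the tool's x, y, z in degrees, a list of three; "linear": the shift along the tool's x, y, z in cm, a list of three; "grip": the opening in per cent of the stroke, from 0 (shut) to 100 (fully open). A call has 1 to 12 rows; each row shifts and turns the commanded pose from where the row before left it, along the tool's axes as they then stand; what a row does not reach is not made up. A row lasts 1/10 s, in which the tool goes at most 50 mm and 8.59 degrees, less where a joint would pass 70% of its speed; a pose out of reach is approached as far as the arm can. A call is refused whole if a number of a shift passes 5 or a number of a turn 8.59, either way. A call with a gripper value outside its range is refused whole. The fingers move at their own pace and stop on an object; "squeeze" is the grip in N (left out, the last holds). Time passes only in rows, so rows that do not move let the fingers close. It gives the time, the measured TCP pose, the force and the opening at its end, in the units of the state.
- robot.observe(): the state, without advancing time (a new reading comes with each control period).
- robot.snapshot(name): name is "scene" or "top"; returns the picture (384x512x3 uint8, red, green, blue); there is no depth.
- robot.get_calibration(name): a dict with "K" (3x3 intrinsics, pixels), "dist_coeffs" ([k1, k2, p1, p2, k3] as OpenCV has them; the pictures are not rectified), "eye" and "orientation" of the camera in the world. Camera axes: x right, y down, z forward; pixel columns grow to the right and rows downward; lengths in m; the calibration is good to about 2 mm. A picture is of the moment at which its call begins. get_calibration takes no time and is no camera call.
- robot.job_done(): hands the job in, once; it reports no verdict.
The state is a dict: "time": time; "joints": joint angles; "dq": joint speeds; "joint_torque": joint torques, N m; "position": TCP position; "ee_rot": TCP orientation; "ft_force": force on the tool from outside, world axes, zero at the start; "moment": the same for the moment, N m; "grip_width": opening from 0.0 (shut) to 1.0 (fully open).
Only numpy, scipy, OpenCV 4.12 (cv2) and the standard library are available. Lean on these libraries where they do the work, as an engineer would, in place of code of your own. Each camera call takes 0.05 s, during which the arm holds its last target.

## Working session

There is one attempt and no reset: what is moved stays moved. The work goes in short steps, Python scripts to look and compute and a tool call to move; the robot and the scene stay as the last step left them, time stands still between calls to the robot, and variables do not carry over. Pictures are saved under pics/ and viewed, and the job is handed in when it is done.

Besides the shell and the picture viewer there is one more tool, called after ">>>" by a JSON object that holds its "op" and its "data". jog_arm: Moves the arm, as the interface text tells. Its arguments: {"type":"object","properties":{"dr":{"type":"array"},"linear":{"type":"array"},"grip":{"type":"array"},"squeeze":{"type":"number"}},"required":["dr","linear","grip"]}

```bash
ls; mkdir -p pics; python3 - <<'E'
from cell import robot
import cv2
for n in("scene","top"):
    im=robot.snapshot(n); cv2.imwrite(f"pics/{n}0.png",im[:,:,::-1])
    print(robot.get_calibration(n))
print(robot.observe(), robot.finger_overhang)
E
```

```text
pics
{'K': array([[396.73316816,   0.        , 257.35723069],
       [  0.        , 396.73316816, 201.35572758],
       [  0.        ,   0.        ,   1.        ]]), 'dist_coeffs': array([-0.11199916,  0.        ,  0.        ,  0.        ,  0.        ]), 'eye': array([1.06797957, 0.77011678, 0.63287444]), 'orientation': array([-0.15183155,  0.26354888,  0.8293104 , -0.46875733])}
{'K': array([[420.34225504,   0.        , 255.70895505],
       [  0.        , 420.34225504, 182.46596657],
       [  0.        ,   0.        ,   1.        ]]), 'dist_coeffs': array([-0.03226332,  0.        ,  0.        ,  0.        ,  0.        ]), 'eye': array([0.35590296, 0.04788815, 1.09188843]), 'orientation': array([-0.07578074,  0.75528572, -0.6474889 ,  0.06751947])}
{'time': 0.1, 'joints': array([-1.42798048e+00,  2.87147496e-01,  1.57803007e+00, -3.81305949e-06,
        1.27860468e+00, -1.49964223e-01]), 'dq': array([ 3.87941707e-05, -5.06476013e-04, -5.17080847e-03, -7.18969929e-04,
       -1.73218690e-03, -1.28420129e-03]), 'joint_torque': array([ 6.77075568e-04, -4.07297766e+01, -2.93697864e+01, -1.49253265e-04,
        3.42639127e-03,  1.04502962e-05]), 'position': array([ 0.19480304, -0.64582214,  0.30263866]), 'ee_rot': array([-1.09479299e-03,  9.89303427e-01,  1.45868196e-01,  2.08788127e-06]), 'ft_force': array([-0.11972312,  0.47041965, -0.46969123]), 'moment': array([0.00238064, 0.00320859, 0.03816052]), 'grip_width': 1.0006066328360026} 0.0726
```

View pics/scene0.png

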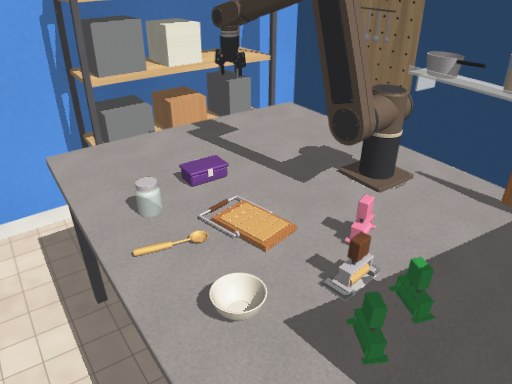

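View pics/top0.png

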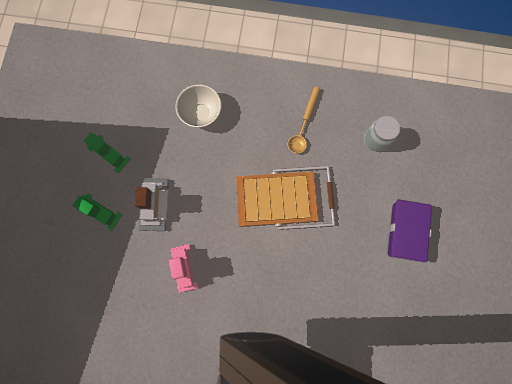

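The top view shows the board at about (278,199) with its handle pointing right, the stand with the roller at about (152,204), the pink look-alike at (182,268) and the green ones at (100,150) and (97,210). I'll zoom in to measure.

```bash
cat > h.py <<'E'
import numpy as np,cv2
from cell import robot
from scipy.spatial.transform import Rotation as R
def cam(n):
    c=robot.get_calibration(n);q=c["orientation"];return c["K"],c["dist_coeffs"],c["eye"],R.from_quat([q[1],q[2],q[3],q[0]]).as_matrix()
def ray(n,uv):
    K,d,e,M=cam(n);p=cv2.undistortPoints(np.array([[uv]],float),K,d)[0,0]
    v=M@np.array([p[0],p[1],1]);return e,v/np.linalg.norm(v)
def plane(n,uv,z):
    e,v=ray(n,uv);return e+v*(z-e[2])/v[2]
def proj(n,P):
    K,d,e,M=cam(n);P=np.atleast_2d(P).astype(float)
    return cv2.projectPoints(P,cv2.Rodrigues(M.T)[0],-M.T@e,K,d)[0][:,0]
def tri(a,b):
    e1,v1=ray("top",a);e2,v2=ray("scene",b)
    s=np.linalg.lstsq(np.c_[v1,-v2],e2-e1,rcond=None)[0]
    p,q=e1+s[0]*v1,e2+s[1]*v2;return (p+q)/2,np.linalg.norm(p-q)
E
python3 - <<'E'
import cv2
im=cv2.imread("pics/top0.png")
cv2.imwrite("pics/t_stand.png",cv2.resize(im[160:250,110:220],None,fx=6.5,fy=6.5,interpolation=cv2.INTER_CUBIC))
cv2.imwrite("pics/t_board.png",cv2.resize(im[155:240,225:345],None,fx=6.5,fy=6.5,interpolation=cv2.INTER_CUBIC))
im=cv2.imread("pics/scene0.png")
cv2.imwrite("pics/s_stand.png",cv2.resize(im[215:305,310:420],None,fx=6.5,fy=6.5,interpolation=cv2.INTER_CUBIC))
E
```

```text
(no output)
```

View pics/t_stand.png

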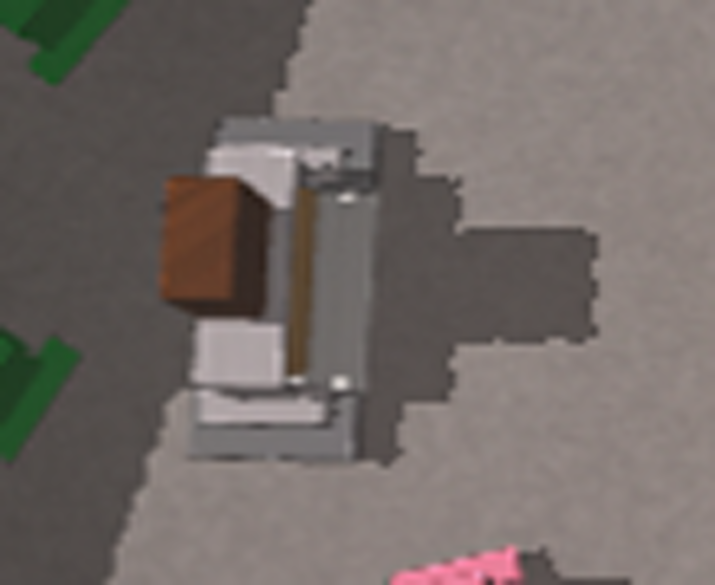

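View pics/t_board.png

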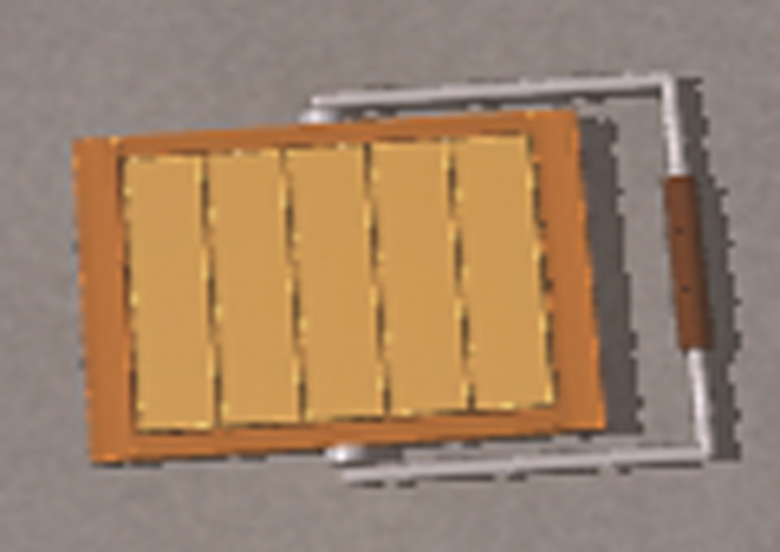

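View pics/s_stand.png

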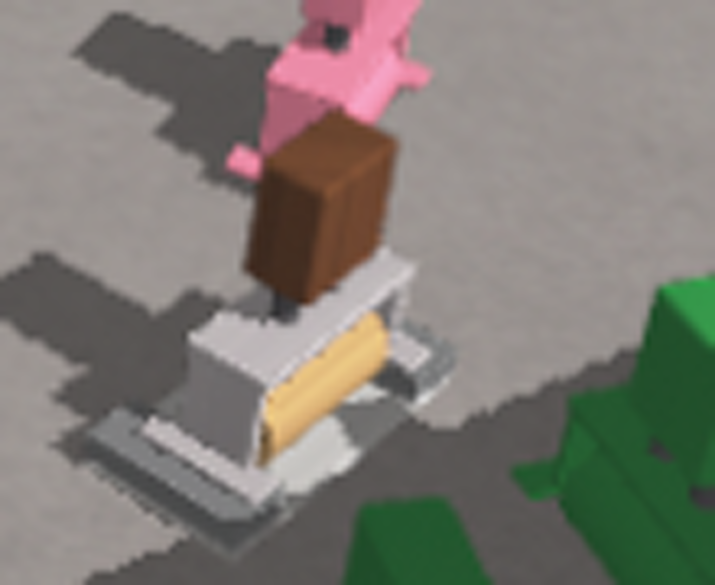

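```bash
python3 - <<'E'
from h import *
np.set_printoptions(precision=4,suppress=True)
def px(x,y,u0,v0): return ((x+.5)/6.5-.5+u0,(y+.5)/6.5-.5+v0)
def rep(name,pts,z,u0,v0):
    P=np.array([plane("top",px(*p,u0,v0),z) for p in pts])
    print(name,P[:,:2].tolist() and P[:,:2].round(4).tolist(),"mean",P.mean(0)[:2],"edges",[round(float(np.linalg.norm(P[i]-P[(i+1)%len(P)])),4) for i in range(len(P))])
    return P
def ang(a,b): d=b-a; return np.degrees(np.arctan2(d[1],d[0]))
G=rep("grip top",[(168,178),(238,178),(232,300),(162,298)],.126,110,160)
print("grip x-axis angle",ang(G[3],G[0]),ang(G[2],G[1]))
S=rep("stand",[(222,118),(380,122),(355,460),(188,458)],.016,110,160)
print(ang(S[3],S[0]),ang(S[2],S[1]))
T=rep("yoke plate",[(210,148),(298,152),(284,386),(193,384)],.060,110,160)
B=rep("board",[(75,140),(575,110),(605,428),(92,462)],.020,225,155)
print("y axis angle",ang(B[1],B[0])-90,ang(B[2],B[3])-90, "x", ang(B[3],B[0]),ang(B[2],B[1]))
L=rep("slats",[(124,157),(528,136),(553,406),(138,431)],.0235,225,155)
print("y axis angle",ang(L[1],L[0])-90,ang(L[2],L[3])-90)
H=rep("bailgrip",[(665,177),(693,177),(710,348),(683,350)],.016,225,155)
# scene grip top
def sp(x,y): return px(x,y,310,215)
tc=[(168,178),(238,178),(232,300),(162,298)]
# scene top face: corners (262,160),(338,112),(398,145),(325,190)
C=np.array([plane("scene",sp(*p),.126) for p in [(262,162),(338,110),(398,145),(325,190)]]);print(C[:,:2],C.mean(0))
E
```

```text
grip top [[0.4994, 0.3516], [0.5033, 0.3266], [0.4594, 0.3196], [0.4563, 0.3446]] mean [0.4796 0.3356] edges [0.0253, 0.0444, 0.0252, 0.0437]
grip x-axis angle 9.22341934792687 8.976873815214438
stand [[0.5433, 0.3698], [0.5515, 0.3063], [0.4164, 0.2897], [0.407, 0.355]] mean [0.4795 0.3302] edges [0.064, 0.1361, 0.0659, 0.1371]
6.184444692065459 6.990452937433054
yoke plate [[0.5233, 0.3587], [0.527, 0.3247], [0.4373, 0.3119], [0.4327, 0.3463]] mean [0.4801 0.3354] edges [0.0342, 0.0906, 0.0347, 0.0915]
board [[0.5838, 0.1306], [0.6269, -0.0665], [0.5012, -0.0944], [0.4572, 0.1031]] mean [0.5423 0.0182] edges [0.2018, 0.1288, 0.2023, 0.1296]
y axis angle 12.337255763168116 12.564721158151215 x 12.247110882082657 12.472571405797023
slats [[0.5792, 0.1099], [0.6125, -0.0488], [0.5062, -0.0726], [0.4716, 0.0871]] mean [0.5424 0.0189] edges [0.1622, 0.109, 0.1634, 0.11]
y axis angle 11.860153608348952 12.23113338696163
bailgrip [[0.606, -0.1063], [0.6078, -0.1175], [0.5398, -0.1323], [0.5373, -0.1218]] mean [ 0.5727 -0.1195] edges [0.0113, 0.0696, 0.0108, 0.0704]
[[0.5055 0.3277]
 [0.4618 0.3221]
 [0.4606 0.348 ]
 [0.4999 0.3507]] [0.482  0.3371 0.126 ]
```

```bash
cat >> h.py <<'E'
def st():
    o=robot.observe();q=o["ee_rot"];return o,np.array(o["position"]),R.from_quat([q[1],q[2],q[3],q[0]])
def goal(phi,tilt=0):
    p=np.radians(phi);x=np.array([np.cos(p),np.sin(p),0]);y=np.array([np.sin(p),-np.cos(p),0])
    return R.from_matrix(np.c_[x,y,[0,0,-1]])*R.from_euler('x',tilt,degrees=True)
def to(phi,*pts,tilt=0):
    "turn first, then shifts in tool axes (after turn), cm"
    o,p,r=st();g=goal(phi,tilt)
    print("t %.1f pos"%o["time"],p.round(4),"grip %.3f"%o["grip_width"],"F",o["ft_force"].round(1))
    print(" turn deg",np.degrees((r.inv()*g).as_rotvec()).round(2))
    for q in pts:
        q=np.array(q,float);d=g.inv().apply(q-p)*100;print(" ->",q," shift cm",d.round(2),"norm %.2f"%np.linalg.norm(d));p=q
E
python3 - <<'E'
from h import *
to(8,(.55,-.1,.30),(.48,.3355,.23),(.48,.3355,.155))
E
```

```text
t 0.1 pos [ 0.1948 -0.6458  0.3026] grip 1.001 F [-0.1  0.5 -0.5]
 turn deg [-0.13 -0.01  8.78]
 -> [ 0.55 -0.1   0.3 ]  shift cm [ 42.77 -49.11   0.26] norm 65.12
 -> [0.48   0.3355 0.23  ]  shift cm [ -0.87 -44.1    7.  ] norm 44.66
 -> [0.48   0.3355 0.155 ]  shift cm [0.  0.  7.5] norm 7.50
```

>>> {"op": "jog_arm", "data": {"dr": [[0,0,4.4],[0,0,4.4],[0,0,0],[0,0,0],[0,0,0],[0,0,0],[0,0,0],[0,0,0],[0,0,0],[0,0,0],[0,0,0],[0,0,0]], "linear": [[0,0,0],[0,0,0],[2.6,-3.0,0],[2.6,-3.0,0],[2.6,-3.0,0],[2.6,-3.0,0],[2.6,-3.0,0],[2.6,-3.0,0],[2.6,-3.0,0],[2.6,-3.0,0],[2.6,-3.0,0],[2.6,-3.0,0]], "grip": [100,100,100,100,100,100,100,100,100,100,100,100], "squeeze": 80}}

```text
time: 1.3
position: [0.4111, -0.3114, 0.3035]
ee_rot: [-0.0, 0.998, 0.069, -0.0]
ft_force: [-0.4, 0.2, -0.4]
grip_width: 1.001
```

>>> {"op": "jog_arm", "data": {"dr": [[0,0,0],[0,0,0],[0,0,0],[0,0,0],[0,0,0],[0,0,0],[0,0,0],[0,0,0],[0,0,0],[0,0,0],[0,0,0],[0,0,0]], "linear": [[2.8,-3.2,0],[2.8,-3.2,0],[2.8,-3.2,0],[2.8,-3.2,0],[2.8,-3.2,0],[2.8,-3.2,0],[0,-4,0],[0,-4,0],[0,-4,0],[0,-4,0],[0,-4,0],[0,-4,0]], "grip": [100,100,100,100,100,100,100,100,100,100,100,100]}}

```text
time: 2.5
position: [0.5164, 0.1396, 0.3035]
ee_rot: [0.0, 0.998, 0.07, -0.0]
ft_force: [0.2, -0.1, 0.3]
grip_width: 1.0
```

```bash
python3 - <<'E'
from h import *
to(8,(.48,.3355,.23),(.48,.3355,.155))
print(st()[0]["joints"])
E
```

```text
t 2.5 pos [0.5164 0.1396 0.3035] grip 1.000 F [ 0.2 -0.1  0.3]
 turn deg [-0.    0.04 -0.03]
 -> [0.48   0.3355 0.23  ]  shift cm [ -0.88 -19.9    7.35] norm 21.24
 -> [0.48   0.3355 0.155 ]  shift cm [0.  0.  7.5] norm 7.50
[ 7.42914364e-02 -2.31574125e-02  1.92020008e+00 -4.04882310e-06
  1.24523742e+00  1.50595420e+00]
```

>>> {"op": "jog_arm", "data": {"dr": [[0,0,0],[0,0,0],[0,0,0],[0,0,0],[0,0,0],[0,0,0],[0,0,0]], "linear": [[-0.15,-3.3,1.2],[-0.15,-3.3,1.2],[-0.15,-3.3,1.2],[-0.15,-3.3,1.2],[-0.15,-3.3,1.2],[-0.1,-3.3,1.2],[0,0,0]], "grip": [100,100,100,100,100,100,100]}}

```text
time: 3.2
position: [0.4791, 0.3353, 0.2292]
ee_rot: [0.0, 0.997, 0.072, -0.002]
ft_force: [0.6, -0.5, 0.1]
grip_width: 0.998
```

```bash
python3 - <<'E'
from h import *
to(8,(.48,.3355,.155))
for n in("scene","top"):
    cv2.imwrite(f"pics/{n}1.png",robot.snapshot(n)[:,:,::-1])
a=cv2.imread("pics/top1.png")[140:260,80:240];b=cv2.imread("pics/scene1.png")[160:310,300:440]
cv2.imwrite("pics/c1.png",np.hstack([cv2.resize(a,(400,300)),cv2.resize(b,(400,300))]))
E
```

```text
t 3.2 pos [0.4791 0.3353 0.2292] grip 0.998 F [ 0.6 -0.5  0.1]
 turn deg [0.02 0.27 0.2 ]
 -> [0.48   0.3355 0.155 ]  shift cm [ 0.1  -0.01  7.42] norm 7.42
```

View pics/c1.png

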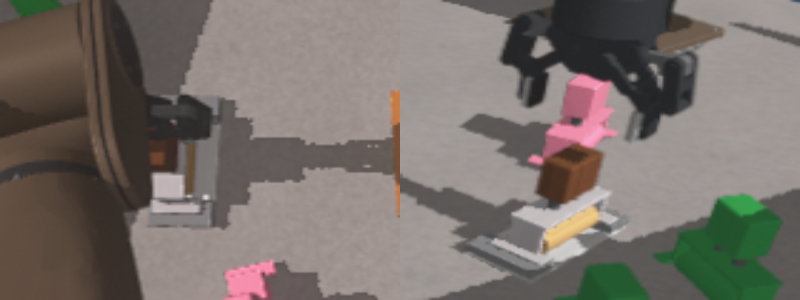

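The fingers straddle the brown grip block and clear the pink one. I'm descending and closing.

>>> {"op": "jog_arm", "data": {"dr": [[0,0,0],[0,0,0],[0,0,0],[0,0,0],[0,0,0],[0,0,0],[0,0,0],[0,0,0],[0,0,0],[0,0,0],[0,0,0]], "linear": [[0.1,0,1.8],[0,0,1.9],[0,0,1.9],[0,0,1.8],[0,0,0],[0,0,0],[0,0,0],[0,0,0],[0,0,0],[0,0,0],[0,0,0]], "grip": [100,100,100,100,100,20,20,20,20,20,20], "squeeze": 80}}

```text
time: 4.4
position: [0.4828, 0.3335, 0.159]
ee_rot: [-0.0, 0.998, 0.07, 0.001]
ft_force: [-0.4, 0.5, 3.6]
grip_width: 0.32
```

>>> {"op": "jog_arm", "data": {"dr": [[0,0,0],[0,0,0]], "linear": [[0,0,0],[0,0,0]], "grip": [20,20]}}

```text
time: 4.6
position: [0.4828, 0.3335, 0.159]
ee_rot: [-0.0, 0.998, 0.07, 0.001]
ft_force: [-0.7, 1.1, 5.0]
grip_width: 0.319
```

```bash
python3 - <<'E'
from h import *
to(8,(.48,.3355,.155))
print(st()[2].as_matrix().round(3))
cv2.imwrite("pics/s2.png",cv2.resize(robot.snapshot("scene")[200:310,290:420,::-1],None,fx=5,fy=5))
E
```

```text
t 4.6 pos [0.4828 0.3335 0.159 ] grip 0.319 F [-0.7  1.1  5. ]
 turn deg [-0.04 -0.11 -0.01]
 -> [0.48   0.3355 0.155 ]  shift cm [-0.25 -0.24  0.4 ] norm 0.53
[[ 0.99   0.139  0.002]
 [ 0.139 -0.99   0.001]
 [ 0.002 -0.001 -1.   ]]
```

View pics/s2.png

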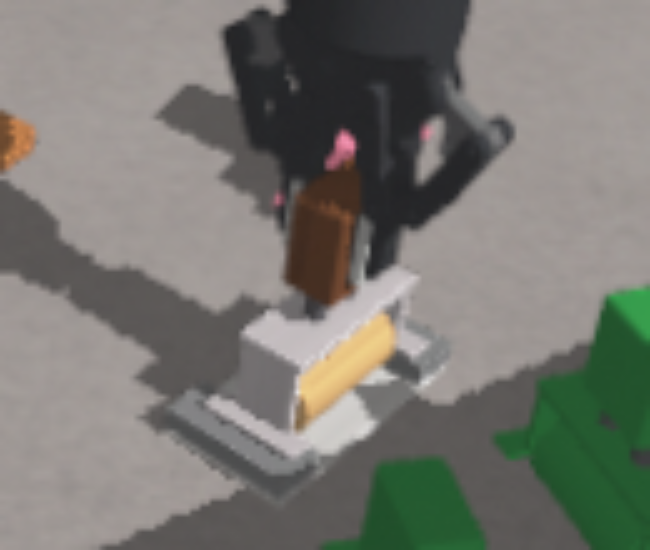

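>>> {"op": "jog_arm", "data": {"dr": [[0,0,0],[0,0,0],[0,0,0],[0,0,0],[0,0,0],[0,0,-4.3],[0,0,0]], "linear": [[0,0,-1],[0,0,-1.5],[0,0,-2],[0,0,-2],[0,0,-1.5],[0,0,0],[0,0,0]], "grip": [20,20,20,20,20,20,20]}}

```text
time: 5.35
position: [0.482, 0.3329, 0.2384]
ee_rot: [0.0, 0.994, 0.107, -0.0]
ft_force: [-0.2, -0.1, -4.9]
grip_width: 0.323
```

```bash
python3 - <<'E'
from h import *
to(12.3,(.5305,.083,.235),(.5305,.083,.18))
print(st()[2].as_matrix().round(3))
cv2.imwrite("pics/s3.png",cv2.resize(robot.snapshot("scene")[180:310,270:420,::-1],None,fx=4,fy=4))
E
```

```text
t 5.3 pos [0.482  0.3329 0.2384] grip 0.323 F [-0.2 -0.1 -4.9]
 turn deg [ 0.01  0.   -0.03]
 -> [0.5305 0.083  0.235 ]  shift cm [-0.59 25.45  0.34] norm 25.46
 -> [0.5305 0.083  0.18  ]  shift cm [0.  0.  5.5] norm 5.50
[[ 0.977  0.213 -0.   ]
 [ 0.213 -0.977 -0.   ]
 [-0.     0.    -1.   ]]
```

View pics/s3.png

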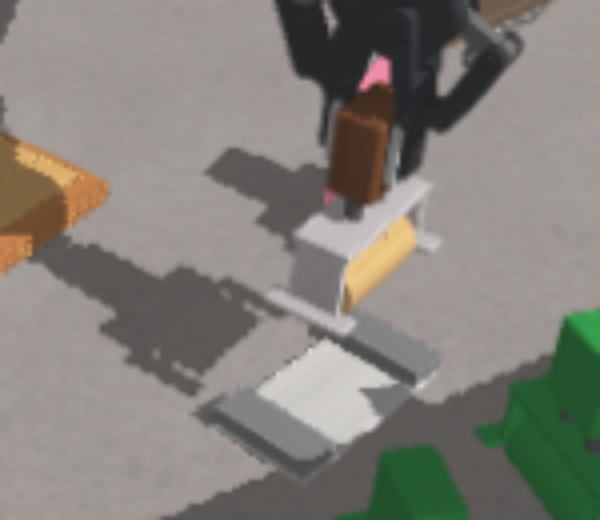

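The roller is held level and off its stand. Next I go to the board.

>>> {"op": "jog_arm", "data": {"dr": [[0,0,0],[0,0,0],[0,0,0],[0,0,0],[0,0,0],[0,0,0],[0,0,0],[0,0,0],[0,0,0],[0,0,0],[0,0,0],[0,0,0]], "linear": [[-0.1,2,0],[-0.1,3.5,0],[-0.1,3.5,0],[-0.1,3.5,0],[-0.1,3.5,0],[-0.1,3.5,0],[0,3.5,0],[0,2.4,0],[0,0,1.5],[0,0,1.8],[0,0,1.5],[0,0,0]], "grip": [20,20,20,20,20,20,20,20,20,20,20,20]}}

```text
time: 6.6
position: [0.5278, 0.0842, 0.1859]
ee_rot: [-0.001, 0.994, 0.107, -0.004]
ft_force: [-0.7, 0.7, -5.4]
grip_width: 0.318
```

```bash
python3 - <<'E'
from h import *
to(12.3,(.5305,.083,.18))
for n in("scene","top"):
    cv2.imwrite(f"pics/{n}4.png",robot.snapshot(n)[:,:,::-1])
a=cv2.imread("pics/top4.png")[150:270,120:280];b=cv2.imread("pics/scene4.png")[160:280,180:340]
cv2.imwrite("pics/c4.png",np.hstack([cv2.resize(a,(400,300)),cv2.resize(b,(400,300))]))
E
```

```text
t 6.6 pos [0.5278 0.0842 0.1859] grip 0.318 F [-0.7  0.7 -5.4]
 turn deg [-0.13  0.46 -0.03]
 -> [0.5305 0.083  0.18  ]  shift cm [0.23 0.17 0.59] norm 0.66
```

View pics/c4.png

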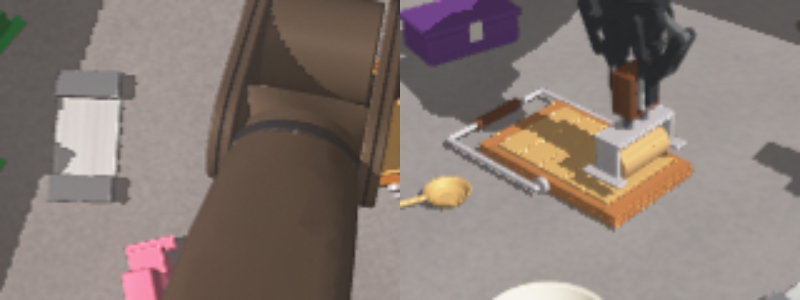

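```bash
python3 - <<'E'
from h import *
im=cv2.imread("pics/top4.png")[165:240,135:180]
cv2.imwrite("pics/stand4.png",cv2.resize(im,None,fx=8,fy=8,interpolation=cv2.INTER_CUBIC))
E
```

```text
(no output)
```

View pics/stand4.png

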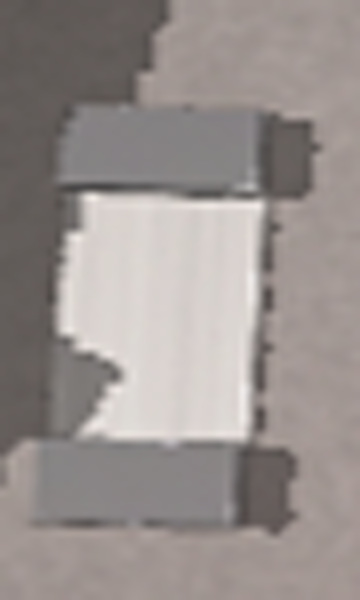

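>>> {"op": "jog_arm", "data": {"dr": [[0,0,0],[0,0,0],[0,0,0],[0,0,0],[0,0,0]], "linear": [[0.2,0.15,0.3],[0,0,0.3],[0,0,0.3],[0,0,0.3],[0,0,0]], "grip": [20,20,20,20,20]}}

```text
time: 7.2
position: [0.5323, 0.0826, 0.1774]
ee_rot: [-0.0, 0.994, 0.107, -0.001]
ft_force: [-0.7, -0.6, -5.5]
grip_width: 0.314
```

```bash
python3 - <<'E'
from h import *
f=lambda x,y:plane("top",((x+.5)/8-.5+135,(y+.5)/8-.5+165),.016)
P=np.array([f(*p) for p in [(65,105),(262,108),(235,525),(32,525)]])
print(P.round(4),P.mean(0),np.degrees(np.arctan2(*(P[0]-P[3])[[1,0]])),np.degrees(np.arctan2(*(P[1]-P[2])[[1,0]])))
to(12.3)
E
```

```text
[[0.543  0.3725 0.016 ]
 [0.5519 0.3083 0.016 ]
 [0.4167 0.2904 0.016 ]
 [0.4066 0.3547 0.016 ]] [0.47955941 0.33149497 0.016     ] 7.415189223415729 7.527772043351911
t 7.2 pos [0.5323 0.0826 0.1774] grip 0.314 F [-0.7 -0.6 -5.5]
 turn deg [-0.02  0.06 -0.02]
```

>>> {"op": "jog_arm", "data": {"dr": [[0,0,0],[0,0,0],[0,0,0],[0,0,0],[0,0,0]], "linear": [[0,0,0.2],[0,0,0.2],[0,0,0.2],[0,0,0],[0,0,0]], "grip": [20,20,20,20,20]}}

```text
time: 7.7
position: [0.5332, 0.0825, 0.1731]
ee_rot: [0.0, 0.994, 0.107, 0.001]
ft_force: [-2.9, -0.5, 6.1]
grip_width: 0.32
```

>>> {"op": "jog_arm", "data": {"dr": [[0,0,0],[0,0,0],[0,0,0],[0,0,0],[0,0,0],[0,0,0]], "linear": [[0,0,0.2],[0,0,0.2],[0,0,0.2],[0,0,0.2],[0,0,0],[0,0,0]], "grip": [20,20,20,20,20,20]}}

```text
time: 8.3
position: [0.5333, 0.0825, 0.1659]
ee_rot: [0.0, 0.994, 0.107, 0.0]
ft_force: [-4.8, -1.3, 9.4]
grip_width: 0.318
```

```bash
python3 - <<'E'
from h import *
to(12.3)
cv2.imwrite("pics/s5.png",cv2.resize(robot.snapshot("scene")[165:265,190:320,::-1],None,fx=5,fy=5))
E
```

```text
t 8.3 pos [0.5333 0.0825 0.1659] grip 0.318 F [-4.8 -1.3  9.4]
 turn deg [ 0.03 -0.05 -0.01]
```

View pics/s5.png

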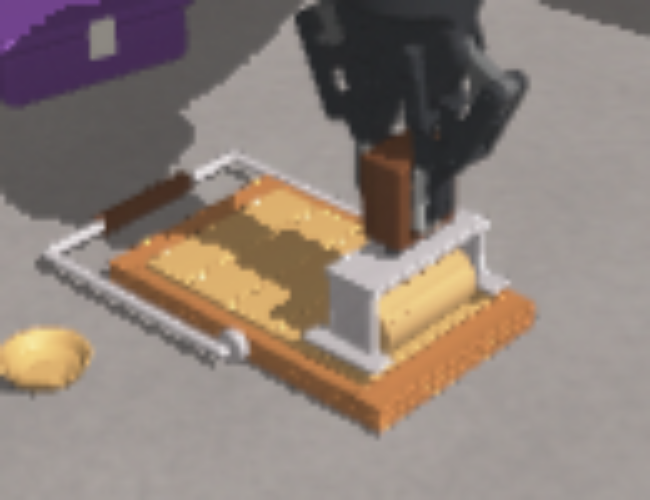

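>>> {"op": "jog_arm", "data": {"dr": [[0,0,0],[0,0,0],[0,0,0],[0,0,0],[0,0,0],[0,0,0],[0,0,0],[0,0,0],[0,0,0],[0,0,0]], "linear": [[0,0.4,0],[0,0.4,0],[0,0.4,0],[0,0.4,0],[0,0.4,0],[0,0.4,0],[0,0.4,0],[0,0.4,0],[0,0.4,0],[0,0,0]], "grip": [20,20,20,20,20,20,20,20,20,20]}}

```text
time: 9.35
position: [0.5413, 0.0467, 0.1661]
ee_rot: [0.001, 0.994, 0.107, 0.001]
ft_force: [-3.9, -1.3, 9.9]
grip_width: 0.321
```

```bash
python3 - <<'E'
from h import *
to(12.3)
cv2.imwrite("pics/s6.png",cv2.resize(robot.snapshot("scene")[165:265,190:320,::-1],None,fx=5,fy=5))
E
```

```text
t 9.3 pos [0.5413 0.0467 0.1661] grip 0.321 F [-3.9 -1.3  9.9]
 turn deg [ 0.1  -0.09  0.  ]
```

View pics/s6.png

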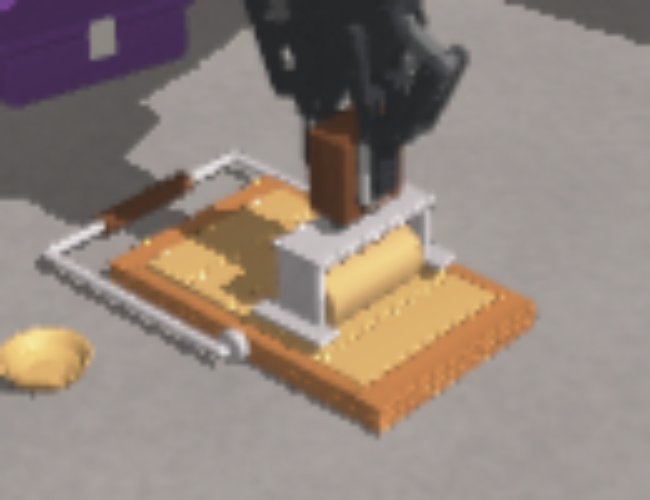

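Slat 5 now lies level with the rim and the roller stays upright. I'm continuing along the board.

>>> {"op": "jog_arm", "data": {"dr": [[0,0,0],[0,0,0],[0,0,0],[0,0,0],[0,0,0],[0,0,0],[0,0,0],[0,0,0],[0,0,0],[0,0,0],[0,0,0],[0,0,0]], "linear": [[0,0.4,0],[0,0.4,0],[0,0.4,0],[0,0.4,0],[0,0.4,0],[0,0.4,0],[0,0.4,0],[0,0.4,0],[0,0.4,0],[0,0.4,0],[0,0.4,0],[0,0.4,0]], "grip": [20,20,20,20,20,20,20,20,20,20,20,20]}}

```text
time: 10.6
position: [0.5518, 0.0004, 0.1663]
ee_rot: [0.0, 0.994, 0.107, 0.002]
ft_force: [-3.4, 0.0, 8.5]
grip_width: 0.317
```

>>> {"op": "jog_arm", "data": {"dr": [[0,0,0],[0,0,0],[0,0,0],[0,0,0],[0,0,0],[0,0,0],[0,0,0],[0,0,0],[0,0,0],[0,0,0],[0,0,0],[0,0,0]], "linear": [[0,0.4,0],[0,0.4,0],[0,0.4,0],[0,0.4,0],[0,0.4,0],[0,0.4,0],[0,0.4,0],[0,0.4,0],[0,0.4,0],[0,0.4,0],[0,0.4,0],[0,0,0]], "grip": [20,20,20,20,20,20,20,20,20,20,20,20]}}

```text
time: 11.8
position: [0.5615, -0.0436, 0.1666]
ee_rot: [0.001, 0.994, 0.107, 0.002]
ft_force: [-2.3, -0.8, 9.4]
grip_width: 0.313
```

```bash
python3 - <<'E'
from h import *
to(12.3)
p=st()[1]-[.5423+.003,.0185,0];print("board y",p[0]*-.213+p[1]*.977,"x",p[0]*.977+p[1]*.213)
cv2.imwrite("pics/s7.png",cv2.resize(robot.snapshot("scene")[165:265,190:320,::-1],None,fx=5,fy=5))
E
```

```text
t 11.8 pos [ 0.5615 -0.0436  0.1666] grip 0.313 F [-2.3 -0.8  9.4]
 turn deg [ 0.19 -0.21 -0.  ]
board y -0.06411348442241449 x 0.002621298781883335
```

View pics/s7.png

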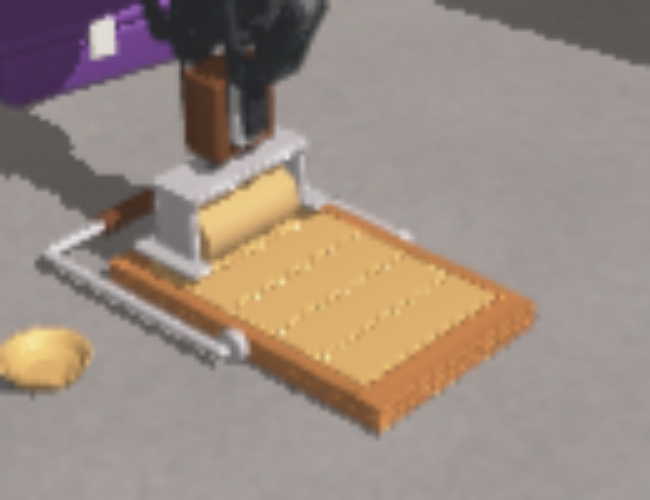

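>>> {"op": "jog_arm", "data": {"dr": [[0,0,0],[0,0,0],[0,0,0],[0,0,0],[0,0,0],[0,0,0],[0,0,0],[0,0,0],[0,0,0],[0,0,0],[0,0,0],[0,0,0]], "linear": [[0,0.4,0.1],[0,0.4,0.1],[0,0,0],[0,-0.5,0],[0,-0.6,0],[0,-0.6,0],[0,-0.6,0],[0,-0.6,0],[0,-0.6,0],[0,-0.6,0],[0,-0.6,0],[0,-0.6,0]], "grip": [20,20,20,20,20,20,20,20,20,20,20,20]}}

```text
time: 13.05
position: [0.5518, 0.001, 0.1648]
ee_rot: [0.001, 0.994, 0.107, 0.002]
ft_force: [-4.0, -1.4, 9.8]
grip_width: 0.316
```

>>> {"op": "jog_arm", "data": {"dr": [[0,0,0],[0,0,0],[0,0,0],[0,0,0],[0,0,0],[0,0,0],[0,0,0],[0,0,0],[0,0,0],[0,0,0],[0,0,0],[0,0,0]], "linear": [[0,-0.6,0],[0,-0.6,0],[0,-0.6,0],[0,-0.6,0],[0,-0.6,0],[0,-0.6,0],[0,-0.6,0],[0,-0.6,0],[0,-0.6,0],[0,-0.6,0],[0,-0.6,0],[0,-0.6,0]], "grip": [20,20,20,20,20,20,20,20,20,20,20,20]}}

```text
time: 14.25
position: [0.5366, 0.0717, 0.1647]
ee_rot: [0.001, 0.994, 0.107, 0.002]
ft_force: [-3.6, -1.5, 9.8]
grip_width: 0.318
```

>>> {"op": "jog_arm", "data": {"dr": [[0,0,0],[0,0,0],[0,0,0],[0,0,0],[0,0,0],[0,0,0],[0,0,0],[0,0,0],[0,0,0],[0,0,0]], "linear": [[0,-0.6,0],[0,-0.6,0],[0,-0.3,0],[0,0,-0.5],[0,0,-1],[0,0,-1.5],[0,0,-2],[0,0,-2],[0,0,0],[0,0,0]], "grip": [20,20,20,20,20,20,20,20,20,20]}}

```text
time: 15.25
position: [0.5315, 0.0865, 0.2313]
ee_rot: [-0.0, 0.994, 0.107, -0.0]
ft_force: [-0.1, -0.0, -5.1]
grip_width: 0.317
```

```bash
python3 - <<'E'
from h import *
to(7.6,(.4815,.332,.235),(.4815,.332,.162))
for n in("scene","top"):
    cv2.imwrite(f"pics/{n}8.png",robot.snapshot(n)[:,:,::-1])
cv2.imwrite("pics/s8.png",cv2.resize(cv2.imread("pics/scene8.png")[130:265,190:360],None,fx=4.5,fy=4.5))
E
```

```text
t 15.2 pos [0.5315 0.0865 0.2313] grip 0.317 F [-0.1 -0.  -5.1]
 turn deg [-0.01  0.01  4.68]
 -> [0.4815 0.332  0.235 ]  shift cm [ -1.71 -24.99  -0.37] norm 25.06
 -> [0.4815 0.332  0.162 ]  shift cm [0.  0.  7.3] norm 7.30
```

View pics/s8.png

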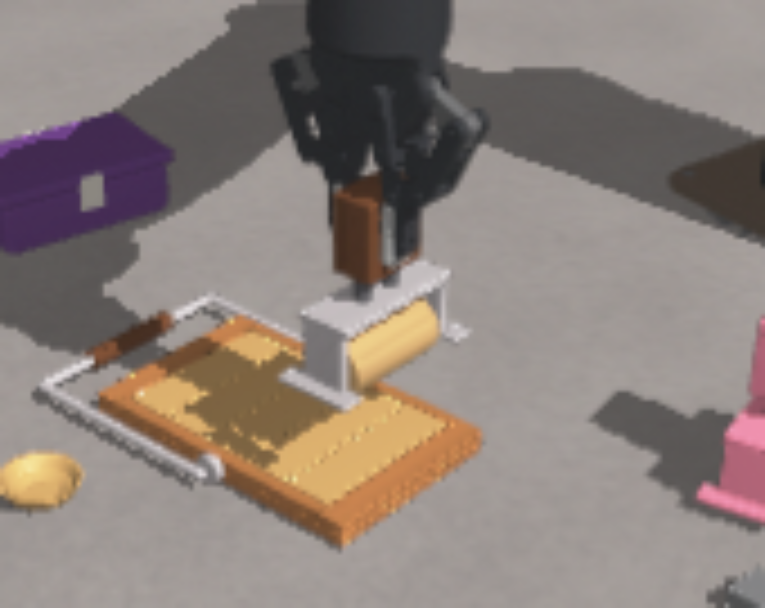

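The slats sit level with the rim and the roller is clear of the board. I'm returning it to the recorded pick-up pose.

>>> {"op": "jog_arm", "data": {"dr": [[0,0,4.4],[0,0,0],[0,0,0],[0,0,0],[0,0,0],[0,0,0],[0,0,0],[0,0,0],[0,0,0],[0,0,0]], "linear": [[0,0,0],[-0.2,-3,0],[-0.2,-3.6,0],[-0.2,-3.6,0],[-0.2,-3.6,0],[-0.2,-3.6,0],[-0.2,-3.6,0],[-0.2,-3,0],[0,-1,0],[0,0,0]], "grip": [20,20,20,20,20,20,20,20,20,20]}}

```text
time: 16.35
position: [0.4827, 0.333, 0.2302]
ee_rot: [0.001, 0.998, 0.07, -0.001]
ft_force: [-0.6, 0.2, -5.2]
grip_width: 0.318
```

```bash
python3 - <<'E'
from h import *
to(7.9,(.4826,.333,.235),(.4826,.333,.165))
E
```

```text
t 16.4 pos [0.4827 0.333  0.2302] grip 0.318 F [-0.6  0.2 -5.2]
 turn deg [0.06 0.15 0.11]
 -> [0.4826 0.333  0.235 ]  shift cm [-0.01 -0.   -0.48] norm 0.48
 -> [0.4826 0.333  0.165 ]  shift cm [0. 0. 7.] norm 7.00
```

>>> {"op": "jog_arm", "data": {"dr": [[0,0,0],[0,0,0],[0,0,0],[0,0,0],[0,0,0],[0,0,0],[0,0,0]], "linear": [[0,0,1.5],[0,0,1.5],[0,0,1.5],[0,0,0.8],[0,0,0.8],[0,0,0],[0,0,0]], "grip": [20,20,20,20,20,20,20]}}

```text
time: 17.05
position: [0.4839, 0.3322, 0.1711]
ee_rot: [-0.0, 0.998, 0.069, 0.0]
ft_force: [0.1, 0.8, -5.2]
grip_width: 0.32
```

```bash
python3 - <<'E'
from h import *
to(7.9,(.4826,.333,.159))
cv2.imwrite("pics/s9.png",cv2.resize(robot.snapshot("scene")[200:310,290:420,::-1],None,fx=5,fy=5))
E
```

```text
t 17.1 pos [0.4839 0.3322 0.1711] grip 0.320 F [ 0.1  0.8 -5.2]
 turn deg [-0.01 -0.02 -0.03]
 -> [0.4826 0.333  0.159 ]  shift cm [-0.12 -0.09  1.21] norm 1.22
```

View pics/s9.png

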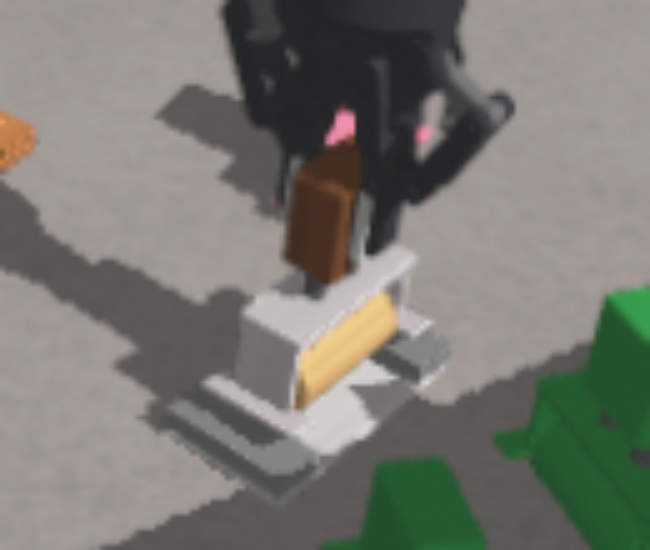

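>>> {"op": "jog_arm", "data": {"dr": [[0,0,0],[0,0,0],[0,0,0],[0,0,0],[0,0,0],[0,0,0]], "linear": [[-0.1,-0.1,0.4],[0,0,0.3],[0,0,0.3],[0,0,0.15],[0,0,0],[0,0,0]], "grip": [20,20,20,20,20,20]}}

```text
time: 17.7
position: [0.4826, 0.3331, 0.1594]
ee_rot: [-0.0, 0.998, 0.069, 0.0]
ft_force: [-0.7, 0.1, -4.8]
grip_width: 0.319
```

>>> {"op": "jog_arm", "data": {"dr": [[0,0,0],[0,0,0],[0,0,0]], "linear": [[0,0,0.1],[0,0,0],[0,0,0]], "grip": [20,20,20]}}

```text
time: 18.0
position: [0.4827, 0.3333, 0.1591]
ee_rot: [-0.0, 0.998, 0.069, 0.0]
ft_force: [-2.3, -0.6, 0.3]
grip_width: 0.318
```

Now in contact with the ledges; opening.

>>> {"op": "jog_arm", "data": {"dr": [[0,0,0],[0,0,0],[0,0,0],[0,0,0],[0,0,0],[0,0,0],[0,0,0],[0,0,0],[0,0,0],[0,0,0]], "linear": [[0,0,0],[0,0,0],[0,0,0],[0,0,0],[0,0,0],[0,0,-1],[0,0,-2],[0,0,-3],[0,0,-3],[0,0,-3]], "grip": [60,100,100,100,100,100,100,100,100,100]}}

```text
time: 19.0
position: [0.4825, 0.3331, 0.2804]
ee_rot: [-0.0, 0.998, 0.069, 0.0]
ft_force: [0.3, 1.1, -0.4]
grip_width: 0.997
```

```bash
python3 - <<'E'
from h import *
to(12.3,(.54,.0,.28))
for n in("scene","top"):
    cv2.imwrite(f"pics/{n}10.png",robot.snapshot(n)[:,:,::-1])
cv2.imwrite("pics/s10.png",cv2.resize(cv2.imread("pics/scene10.png")[160:310,190:430],None,fx=3.2,fy=3.2))
E
```

```text
t 19.0 pos [0.4825 0.3331 0.2804] grip 0.997 F [ 0.3  1.1 -0.4]
 turn deg [-0.01 -0.04 -4.42]
 -> [0.54 0.   0.28]  shift cm [-1.48 33.77  0.04] norm 33.80
```

View pics/s10.png

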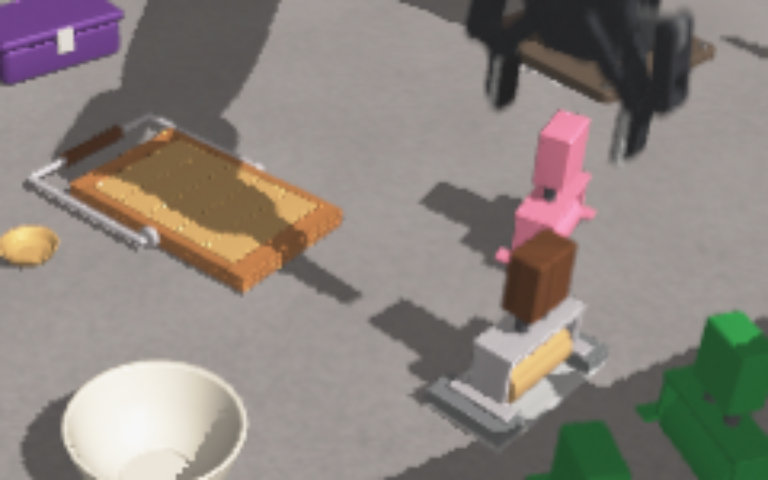

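The roller stands upright on its stand. Now I go to the handle, with the jaw part-closed to 36 mm so it clears the board's end.

```bash
python3 - <<'E'
from h import *
to(12.3,(.5725,-.120,.20),(.5725,-.12,.077))
E
```

```text
t 19.1 pos [0.4847 0.3341 0.2852] grip 0.998 F [1.  0.4 1.2]
 turn deg [-0.17 -0.64 -4.42]
 -> [ 0.5725 -0.12    0.2   ]  shift cm [-1.09 46.24  8.52] norm 47.03
 -> [ 0.5725 -0.12    0.077 ]  shift cm [ 0.   0.  12.3] norm 12.30
```

>>> {"op": "jog_arm", "data": {"dr": [[0,0,-4.4],[0,0,0],[0,0,0],[0,0,0],[0,0,0],[0,0,0],[0,0,0],[0,0,0],[0,0,0],[0,0,0],[0,0,0],[0,0,0]], "linear": [[0,0,0],[-0.1,4.6,0],[-0.1,4.6,0],[-0.1,4.6,0],[-0.1,4.6,0],[-0.1,4.6,0],[-0.1,4.6,0],[-0.1,4.6,1],[-0.1,4.6,2],[0,4.6,2],[0,4.6,2],[0,0,0]], "grip": [100,42,42,42,42,42,42,42,42,42,42,42], "squeeze": 30}}

```text
time: 20.3
position: [0.5714, -0.1221, 0.2048]
ee_rot: [-0.001, 0.995, 0.104, -0.003]
ft_force: [-0.1, 0.7, -0.6]
grip_width: 0.419
```

>>> {"op": "jog_arm", "data": {"dr": [[0,0,0],[0,0,0],[0,0,0]], "linear": [[0,0,3],[0,0,3],[0,0,0]], "grip": [42,42,42]}}

```text
time: 20.6
position: [0.5694, -0.1163, 0.1438]
ee_rot: [-0.002, 0.994, 0.107, -0.005]
ft_force: [-1.3, 0.3, -0.3]
grip_width: 0.42
```

```bash
python3 - <<'E'
from h import *
to(12.3,(.5725,-.12,.077))
for n in("scene","top"):
    cv2.imwrite(f"pics/{n}11.png",robot.snapshot(n)[:,:,::-1])
a=cv2.imread("pics/top11.png")[150:255,230:370];b=cv2.imread("pics/scene11.png")[150:255,170:310]
cv2.imwrite("pics/c11.png",np.hstack([cv2.resize(a,(400,300)),cv2.resize(b,(400,300))]))
E
```

```text
t 20.6 pos [ 0.5694 -0.1163  0.1438] grip 0.420 F [-1.3  0.3 -0.3]
 turn deg [-0.33  0.48 -0.03]
 -> [ 0.5725 -0.12    0.077 ]  shift cm [0.22 0.43 6.68] norm 6.70
```

View pics/c11.png

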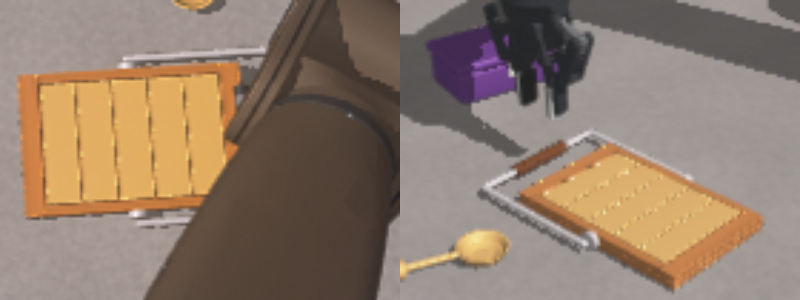

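>>> {"op": "jog_arm", "data": {"dr": [[0,0,0],[0,0,0],[0,0,0],[0,0,0],[0,0,0]], "linear": [[0,0,2],[0,0,1.5],[0,0,0],[0,0,0],[0,0,0]], "grip": [42,42,42,42,42]}}

```text
time: 21.2
position: [0.5731, -0.1178, 0.1148]
ee_rot: [0.0, 0.994, 0.107, 0.001]
ft_force: [0.8, 0.3, 0.9]
grip_width: 0.419
```

```bash
python3 - <<'E'
from h import *
to(12.3,(.5725,-.12,.077))
cv2.imwrite("pics/s12.png",cv2.resize(robot.snapshot("scene")[150:255,170:310,::-1],None,fx=5,fy=5))
E
```

```text
t 21.2 pos [ 0.5731 -0.1178  0.1148] grip 0.419 F [0.8 0.3 0.9]
 turn deg [ 0.06 -0.09 -0.02]
 -> [ 0.5725 -0.12    0.077 ]  shift cm [-0.11  0.2   3.78] norm 3.79
```

View pics/s12.png

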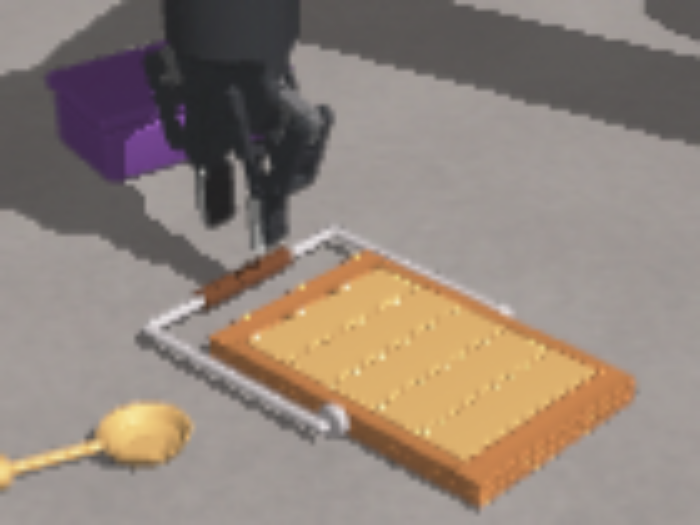

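>>> {"op": "jog_arm", "data": {"dr": [[0,0,0],[0,0,0],[0,0,0],[0,0,0],[0,0,0],[0,0,0],[0,0,0]], "linear": [[0,0.2,0],[0,0,1.2],[0,0,1.2],[0,0,0.8],[0,0,0.3],[0,0,0],[0,0,0]], "grip": [42,42,42,42,42,42,42]}}

```text
time: 21.95
position: [0.573, -0.1196, 0.0786]
ee_rot: [-0.0, 0.994, 0.107, 0.0]
ft_force: [-0.8, -0.3, -0.5]
grip_width: 0.423
```

```bash
python3 - <<'E'
from h import *
to(12.3,(.5725,-.12,.077))
cv2.imwrite("pics/s13.png",cv2.resize(robot.snapshot("scene")[150:255,170:310,::-1],None,fx=5,fy=5))
E
```

```text
t 21.9 pos [ 0.573  -0.1196  0.0786] grip 0.423 F [-0.8 -0.3 -0.5]
 turn deg [ 0.   -0.   -0.02]
 -> [ 0.5725 -0.12    0.077 ]  shift cm [-0.06  0.02  0.16] norm 0.17
```

View pics/s13.png

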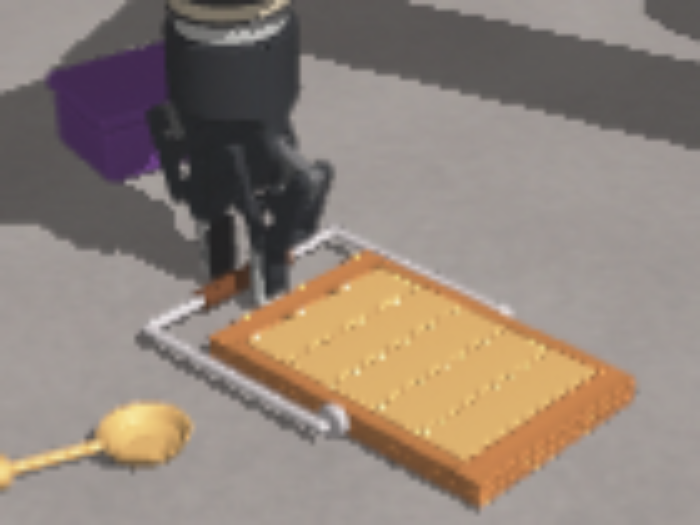

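The fingers straddle the dark grip of the handle. Closing.

>>> {"op": "jog_arm", "data": {"dr": [[0,0,0],[0,0,0],[0,0,0],[0,0,0],[0,0,0]], "linear": [[0,0,0],[0,0,0],[0,0,0],[0,0,0],[0,0,0]], "grip": [5,5,5,5,5], "squeeze": 40}}

```text
time: 22.5
position: [0.5733, -0.1199, 0.0793]
ee_rot: [0.0, 0.994, 0.107, 0.0]
ft_force: [-1.2, -1.3, 2.8]
grip_width: 0.141
```

```bash
python3 - <<'E'
import numpy as np
a=np.linspace(0,1.76,23)
y=-14.2*np.cos(a);z=14.2*np.sin(a)
# tool y = -board y, tool z = -up
print(np.c_[-np.diff(y),-np.diff(z)].round(2).tolist())
E
```

```text
[[-0.05, -1.13], [-0.14, -1.13], [-0.23, -1.11], [-0.31, -1.09], [-0.4, -1.06], [-0.48, -1.03], [-0.56, -0.99], [-0.64, -0.94], [-0.71, -0.88], [-0.78, -0.82], [-0.85, -0.76], [-0.9, -0.69], [-0.96, -0.61], [-1.0, -0.54], [-1.04, -0.45], [-1.07, -0.37], [-1.1, -0.28], [-1.12, -0.19], [-1.13, -0.1], [-1.14, -0.01], [-1.13, 0.08], [-1.12, 0.17]]
```

>>> {"op": "jog_arm", "data": {"dr": [[0,0,0],[0,0,0],[0,0,0],[0,0,0],[0,0,0],[0,0,0],[0,0,0],[0,0,0]], "linear": [[0,-0.05,-1.13],[0,-0.14,-1.13],[0,-0.23,-1.11],[0,-0.31,-1.09],[0,-0.4,-1.06],[0,-0.48,-1.03],[0,-0.56,-0.99],[0,0,0]], "grip": [5,5,5,5,5,5,5,5]}}

```text
time: 23.3
position: [0.5687, -0.0992, 0.1569]
ee_rot: [0.002, 0.994, 0.108, 0.001]
ft_force: [-0.1, -7.0, 0.5]
grip_width: 0.143
```

```bash
python3 - <<'E'
from h import *
to(12.3)
cv2.imwrite("pics/s14.png",cv2.resize(robot.snapshot("scene")[130:255,170:310,::-1],None,fx=4.5,fy=4.5))
E
```

```text
t 23.3 pos [ 0.5687 -0.0992  0.1569] grip 0.143 F [-0.1 -7.   0.5]
 turn deg [ 0.25 -0.06  0.07]
```

View pics/s14.png

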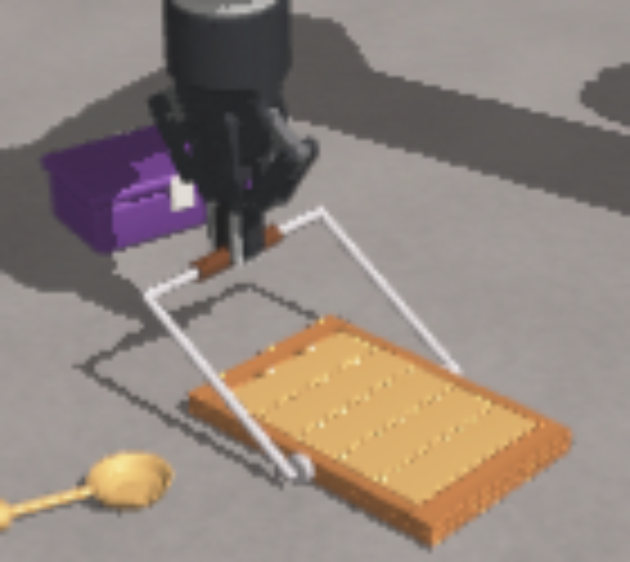

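Handle rises held in the fingers at about 0.56 rad. I'm continuing along the arc.

>>> {"op": "jog_arm", "data": {"dr": [[0,0,0],[0,0,0],[0,0,0],[0,0,0],[0,0,0],[0,0,0],[0,0,0],[0,0,0]], "linear": [[0,-0.64,-0.94],[0,-0.71,-0.88],[0,-0.78,-0.82],[0,-0.85,-0.76],[0,-0.9,-0.69],[0,-0.96,-0.61],[0,-1.0,-0.54],[0,0,0]], "grip": [5,5,5,5,5,5,5,5]}}

```text
time: 24.15
position: [0.5566, -0.0435, 0.2126]
ee_rot: [0.005, 0.994, 0.108, 0.001]
ft_force: [-5.3, -10.8, 15.7]
grip_width: 0.124
```

>>> {"op": "jog_arm", "data": {"dr": [[0,0,0],[0,0,0],[0,0,0],[0,0,0],[0,0,0],[0,0,0],[0,0,0],[0,0,0],[0,0,0]], "linear": [[0,-1.04,-0.45],[0,-1.07,-0.37],[0,-1.1,-0.28],[0,-1.12,-0.19],[0,-1.13,-0.1],[0,-1.14,0],[0,-1.13,0.08],[0,0,0],[0,0,0]], "grip": [5,5,5,5,5,5,5,5,5]}}

```text
time: 25.05
position: [0.5399, 0.0354, 0.2299]
ee_rot: [-0.001, 0.994, 0.108, -0.0]
ft_force: [-16.2, 0.9, 36.7]
grip_width: 0.067
```

```bash
python3 - <<'E'
from h import *
to(12.3)
p=st()[1]-[.5423,.0185,0];print("board y",p[0]*-.213+p[1]*.977)
cv2.imwrite("pics/s15.png",cv2.resize(robot.snapshot("scene")[100:255,170:330,::-1],None,fx=3.8,fy=3.8))
E
```

```text
t 25.1 pos [0.5399 0.0354 0.2299] grip 0.067 F [-16.2   0.9  36.7]
 turn deg [-0.07  0.02  0.04]
board y 0.01704805466252655
```

View pics/s15.png

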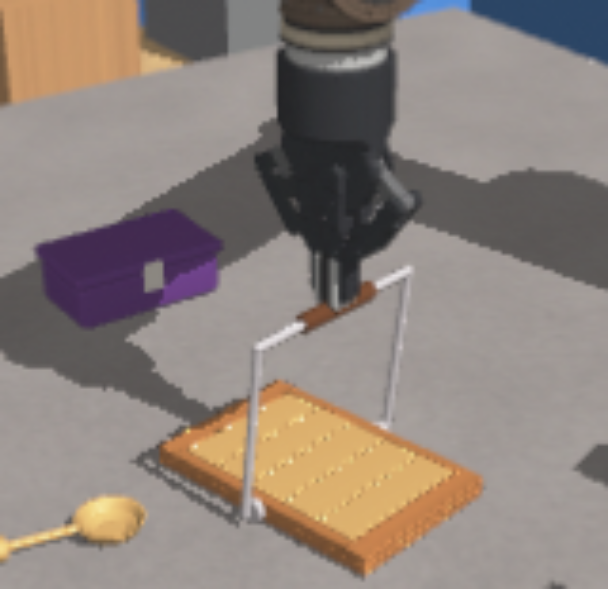

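```bash
python3 - <<'E'
from h import *
c=np.array([.5423,.0185,0]);X=np.array([.977,.213,0]);Y=np.array([-.213,.977,0]);Z=np.array([0,0,1])
for a in (1.4,1.5,1.57,1.65,1.7,1.8):
    P=[c+s*.076*X-.142*np.cos(a)*Y+(.012+.142*np.sin(a))*Z for s in(1,-1)]
    print(a,((proj("scene",P)-[170,100])*3.8).round(0).tolist())
E
```

```text
1.4 [[214.0, 326.0], [365.0, 252.0]]
1.5 [[229.0, 331.0], [379.0, 256.0]]
1.57 [[239.0, 335.0], [390.0, 260.0]]
1.65 [[252.0, 342.0], [402.0, 265.0]]
1.7 [[259.0, 346.0], [410.0, 269.0]]
1.8 [[275.0, 357.0], [425.0, 278.0]]
```

The projection gives about 1.70 rad, past upright, but the pads have crept up to the rod's top and are loading it. I'll relieve that, open and withdraw upward.

>>> {"op": "jog_arm", "data": {"dr": [[0,0,0],[0,0,0],[0,0,0],[0,0,0],[0,0,0]], "linear": [[0,-0.3,-0.3],[0,-0.3,-0.2],[0,0,0],[0,0,0],[0,0,0]], "grip": [5,5,5,30,60]}}

```text
time: 25.6
position: [0.5384, 0.0411, 0.2273]
ee_rot: [-0.001, 0.994, 0.107, 0.001]
ft_force: [0.5, 0.1, 0.4]
grip_width: 0.383
```

```bash
python3 - <<'E'
from h import *
to(12.3)
cv2.imwrite("pics/s16.png",cv2.resize(robot.snapshot("scene")[100:255,170:330,::-1],None,fx=3.8,fy=3.8))
E
```

```text
t 25.6 pos [0.5384 0.0411 0.2273] grip 0.383 F [0.5 0.1 0.4]
 turn deg [-0.09 -0.16 -0.03]
```

View pics/s16.png

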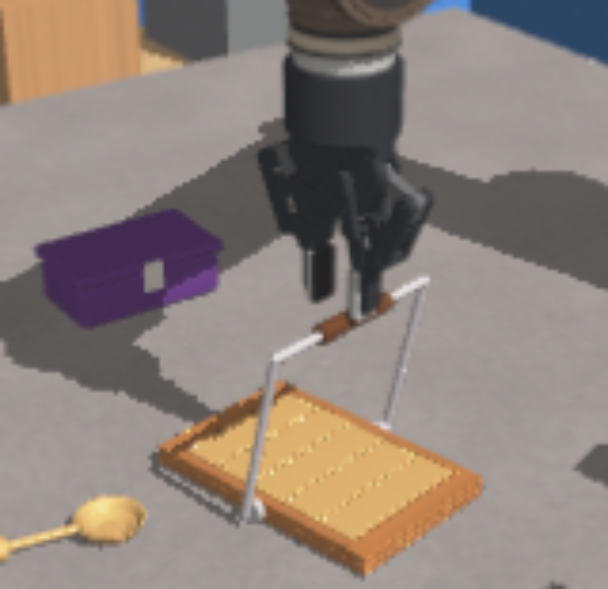

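The handle corner at (275,358) matches the prediction for 1.80 rad, so it is at its stop. I'm withdrawing straight up.

>>> {"op": "jog_arm", "data": {"dr": [[0,0,0],[0,0,0],[0,0,0],[0,0,0],[0,0,0],[0,0,0],[0,0,0],[0,0,0],[0,0,0],[0,0,0],[0,0,0]], "linear": [[0,0,-1],[0,0,-2],[0,0,-3],[0,0,-3],[0,0,-2],[0,4,0],[0,4,0],[0,4,0],[0,0,0],[0,0,0],[0,0,0]], "grip": [60,60,60,60,60,60,60,60,60,60,60]}}

```text
time: 26.75
position: [0.5632, -0.0763, 0.3342]
ee_rot: [-0.001, 0.994, 0.107, -0.001]
ft_force: [0.0, 0.3, -0.6]
grip_width: 0.6
```

```bash
python3 - <<'E'
from h import *
to(12.3)
for n in("scene","top"):
    cv2.imwrite(f"pics/{n}17.png",robot.snapshot(n)[:,:,::-1])
cv2.imwrite("pics/s17.png",cv2.resize(cv2.imread("pics/scene17.png")[100:310,120:430],None,fx=2.5,fy=2.5))
cv2.imwrite("pics/s17b.png",cv2.resize(cv2.imread("pics/scene17.png")[180:255,190:310],None,fx=6,fy=6,interpolation=cv2.INTER_CUBIC))
E
```

```text
t 26.8 pos [ 0.5632 -0.0763  0.3342] grip 0.600 F [ 0.   0.3 -0.6]
 turn deg [-0.08  0.07  0.  ]
```

View pics/s17.png

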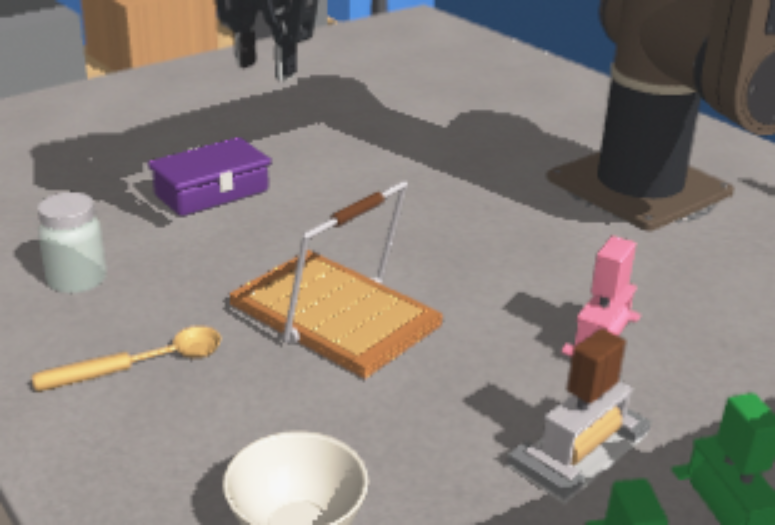

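View pics/s17b.png

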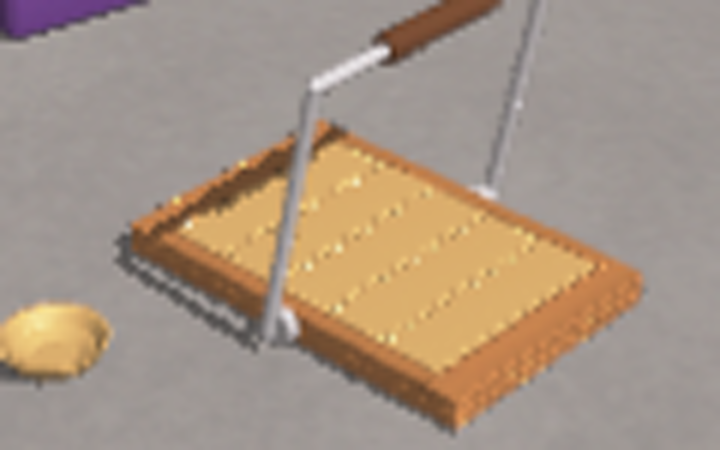

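View pics/top17.png

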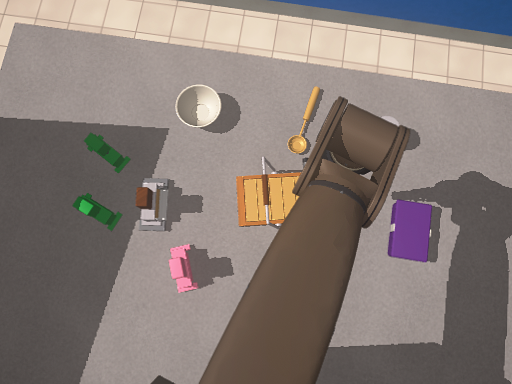

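Everything is in place: the handle leans at its stop, the roller is on its stand, the slats are flush and the bystanders are unmoved. Handing in.

```bash
python3 -c "
from cell import robot
print(robot.job_done())"
```

```text
the job is handed in; nothing more can be done
None
```

The job is done and handed in at about 27 s of the 69 s limit; no verdict is reported.

- **What I did:**
  - Took the roller from its stand and rolled it over the board and back. The wrist showed about 9–10 N, so roughly 14 N on the drum with the roller's own weight.
  - Put it back at the recorded pick-up pose and let go.
  - Swung the handle over past upright and withdrew the arm.
- **Last checks:**
  - In the pictures all five slats look flush with the rim. I have no direct reading of their depth; the tool height stayed level to within 1 mm along each pass.
  - The roller stands upright on the stand.
  - The handle's corners match the predicted pixels for 1.80 rad, its stop.
  - The lunchbox, bowl and spoon look unmoved in both views, and the jar does in the scene view (the arm partly hid it from above).
  - The arm touches nothing, with a wrist force of about 0.
- **What went less well:** near the top of the handle's arc the pads slid up the round grip and the wrist force rose to about 40 N. The handle was already past upright (about 1.70 rad), so I eased off and let it drop to its stop.

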